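# Stow the pastry-box lid in the lid stand

## Robot

A 7-joint arm with a two-finger parallel gripper is mounted at the origin on the work surface. World frame = base frame: x ahead of the robot, y to its left, z up, the work surface at z = 0. Lengths are in mm, angles in rad, forces in N, time in s.
With the tool pointing down it reaches from about 425 to 875 mm from the base axis. Payload 4.7 kg.
Tool frame: the origin (TCP) lies at the very end of the fingers, on their centre line; the grasp point (between the pads) lies 19 mm behind it (r.grip_depth is the z of the grasp point in the tool frame, in mm); z points along the fingers, y is the line along which they close (so a half turn about z gives the same grasp; the last joint's range is limited). The gripper opens to 85 mm and grips with 20 to 120 N. Pads are 22 mm wide; open, the fingers measure 114 mm over their backs; the gripper's body (76 mm by 85 mm) begins 54 mm behind the grasp point. The pads swing forward as they close: fully open they stand 13 mm farther back than shut.
Start: joints at [1.324, 0.321, -0.07, 1.45, 0.023, 1.371, -0.057], TCP at [167.584, -628.045, 231.349] pointing down, gripper open.
Joint ranges: [-2.86, 2.86], [-0.3, 2.09], [-1.38, 1.24], [0.06, 2.45], [-1.56, 4.7], [0.09, 2.05], [-2.69, 2.69]. Speed limits (rad/s): [2.57, 2.57, 3.14, 3.14, 3.14, 3.14, 3.14].

## Interface

Orientations are given as a rotation vector (axis times angle).
In Python, from plant import r, eyes, workorder gives the robot as it stands.
- The arm moves only by the tool step_arm, never from a script. Its arguments are lists of equal length, an entry for each row: "delta_rot": the turn, a rotation vector about the tool's x, y, z in degrees, a list of three; "slide": the shift along the tool's x, y, z in m, a list of three; "gripper": the finger opening in m, from 0 to 0.0854. In form: {"delta_rot": [[rx, ry, rz], ...], "slide": [[dx, dy, dz], ...], "gripper": [gripper, ...]}. A call has exactly 5 rows; each row is the pose to reach, as a shift and turn from the pose commanded when the call began, along the tool's axes at that moment; what a row does not reach only later rows make up. A row lasts 1/12 s, in which the tool goes at most 41.7 mm and 7.16 degrees, less where a joint would pass 70% of its speed; a pose out of reach is approached as far as the arm can. A call with a gripper value outside its range is refused whole. The fingers move at their own pace and stop on an object; "newtons" is the grip in N (left out, the last holds). Time passes only in rows, so rows that repeat a pose let the fingers close, or fill a call up. It gives the time, the measured TCP pose, the force, the opening and the grip force at its end, in the units of the state.
- r.get_state(): the state, without advancing time (a new reading comes with each control period).
- eyes.camera(name): name is "scene" or "top" or "wrist"; returns (picture, depth): 420x560x3 uint8, blue, green, red; 420x560 float32, mm along the optical axis (not along the pixel's ray), 0 where there is no reading.
- eyes.calibration(name): a dict with "fx", "fy", "cx", "cy" (pixels), "xyz" and "orientation" of the camera in the world. Camera axes: x right, y down, z forward; pixel columns grow to the right and rows downward; lengths in mm; the calibration is good to about 2 mm. A picture is of the moment at which its call begins: read the wrist's pose just before it. calibration takes no time and is no camera call; for the wrist camera it gives the pose at the moment of the call.
- workorder.close_job(): hands the job in; it is judged then, once.
The state is a dict: "time_s": time; "q": joint angles; "qvel": joint speeds; "effort": joint torques, N m; "eef_pos": TCP position; "tcp_rot": TCP orientation; "force": force on the tool from outside, world axes, zero at the start; "ft_torque": the same for the moment, N m; "gripper_width": finger opening in mm; "gripper_force": force on a finger pad.
Only numpy, scipy, OpenCV 4.12 (cv2) and the standard library are available. Lean on these libraries where they do the work, as an engineer would, in place of code of your own. Each camera call takes 0.05 s, during which the arm holds its last target. There are 200 camera calls.

## Task

Put the loose black lid away in the empty bay of the lid stand: carry it by its wooden handle, stand it tilted with a long edge in the mouth of the empty slot and its back leaning on a wire hoop, and let go of it. Then take it again by its top edge, straighten it and lower it fully home, so that it stands upright in the slot on its long edge. Do not force or drop it, and leave the stored lid, the mug and the glass where they are.

Things in the scene. Friction and masses are not known exactly. Their poses are not given: they have to be found in the camera images.
- lid_center (a point): Centre of the loose lid's board, half-way through its thickness. A flat black board 160 mm (x) by 120 mm (y) by 9 mm (z), 0.09 to 0.18 kg, lying flat on the counter, handle side (+z) up. Turned half round about z it is the same.
- lid_handle (a point): Middle of the wooden bar handle on the lid's upper face: 16 mm wide along the lid's x, 60 mm long along its y (30 mm of bare board beyond each end), standing 34 mm above the face. Flat sides: it can be pinched across the 16 mm from above, also with the gripper tilted along the bar.
- lid_edge (a point): Middle of one long edge of the lid (its +y edge), at half thickness; the other long edge is alike.
- stand: Fixed wooden lid stand; origin on the counter under the middle of the empty slot, z up. Block 190 mm along x (+-95), from y = -162 to +62 mm, 36 mm high. The empty slot runs along x at y = 0, an equal slot at y = -100 mm holds the stored lid. Wire hoops at y = +50, -50 and -150 mm.
- slot_mouth (a point): Middle of the empty slot at the block's top, 36 mm above the counter. The slot is 11 mm wide (+-5.5 in the stand's y); 45-degree chamfers over the top 8 mm widen its mouth to 27 mm. Its ends are closed at x = +-87 mm.
- slot_floor (a point): Middle of the empty slot's floor, 6 mm above the counter. A lid is home when it stands upright on a long edge on this floor: its centre is then 66 mm above the counter, its top 126 mm; the slack lets it lean up to 5 degrees. Home with the handle to -y, the handle ends 7 mm short of the -50 mm hoop: no room there for fingers.
- hoop_bar (a point): Middle of the hoop at y = +50 mm: 8 mm steel rod, a level bar along x (+-60 mm) on two posts, its axis 84 mm above the counter; the -50 and -150 mm hoops are equal. A lid with its foot in the mouth and handle side up leans on it about 35 degrees from vertical, foot some 13 mm below the block's top, its upper 40 mm clear beyond the bar.
- stored_lid_center (a point): Centre of the board of an equal lid that already stands upright on its long edge in the other slot (y = -100 mm of the stand), its handle to the stand's -y; its top is 126 mm above the counter. Loose; leave it.
- mug_center (a point): Half-way up a white mug with a black lid, 90 mm across, 95 mm high, its handle reaching 71 mm from the axis. Loose; leave it. (Beyond it, clear of the work, stands an open white pastry box with rolls, 85 mm high.)
- glass_center (a point): Half-way up an upturned drinking glass, 74 mm across, 85 mm high. Loose; leave it.
Mind the look-alikes: they are no part of the job. Leave any orange look-alike of the part that bears lid_center alone.

How it is judged:
By the outcome, as a careful person would: the job done as asked, in the order asked, and still so for the second after the job is handed in, with the robot touching nothing.
It also fails if it takes over 61 s, if anything falls off the work surface, if the arm or the gripper's body presses on something with over 40 N, if the wrist force passes 120 N, or if a joint passes its speed limit or range.

## Working session

There is one attempt and no reset: what is moved stays moved. The work goes in short steps, Python scripts to look and compute and a tool call to move; the robot and the scene stay as the last step left them, time stands still between calls to the robot, and variables do not carry over. Pictures are saved under pics/ and viewed, at most 10 in all, crops included, and the job is handed in when it is done.

Besides the shell and the picture viewer there is one more tool, called after "Call:" by a JSON object that holds its "method" and its "body", one argument or row to a line. step_arm: Moves the arm, as the interface text tells. Its arguments: {"type":"object","properties":{"delta_rot":{"type":"array"},"slide":{"type":"array"},"gripper":{"type":"array"},"newtons":{"type":"number"}},"required":["delta_rot","slide","gripper"]}

```bash
mkdir -p pics; ls; python3 - <<'E'
from plant import r, eyes, workorder
import cv2,numpy as np
s=r.get_state(); print(s, r.grip_depth)
for n in ("scene","top"):
    p,d=eyes.camera(n); cv2.imwrite(f"pics/{n}0.png",p); np.save(f"pics/{n}0.npy",d)
    c=eyes.calibration(n); print(n,c)
E
```

```text
pics
{'time_s': 0.0, 'q': array([ 1.3240706 ,  0.32182022, -0.07007459,  1.45168477,  0.02260727,
        1.37076961, -0.0569107 ]), 'qvel': array([ 1.13052840e-03, -4.13368014e-04, -3.72162306e-04,  3.20734518e-05,
       -8.01197475e-04,  1.82073198e-04, -5.43914047e-04]), 'effort': array([ 1.53792412e-04, -4.93579173e+01, -3.82156866e-01, -3.14330041e+01,
        1.30008810e-02,  1.15783507e-02,  3.15287969e-05]), 'eef_pos': array([ 167.42791094, -627.51575435,  230.22030494]), 'tcp_rot': array([-3.11306650e+00, -4.08320148e-01,  5.54136615e-04]), 'force': array([ 0.19437481,  0.57053168, -0.10159143]), 'ft_torque': array([0.00919329, 0.00073084, 0.02807834]), 'gripper_force': 0.0, 'gripper_width': 85.41706527414144} -18.700000000000003
scene {'fx': 473.94765954389146, 'fy': 473.94765954389146, 'cx': 274.85066850837137, 'cy': 205.92885586075352, 'xyz': array([1022.18033966, -124.13332294,  900.02945663]), 'orientation': array([-1.87082567, -1.92181994,  0.55475136])}
top {'fx': 483.595963898333, 'fy': 483.595963898333, 'cx': 288.78255835743226, 'cy': 217.01915268896843, 'xyz': array([ 299.0107224 , -130.31484887, 1232.85951327]), 'orientation': array([-2.1585967 ,  2.09715631, -0.19936283])}
```

View pics/scene0.png

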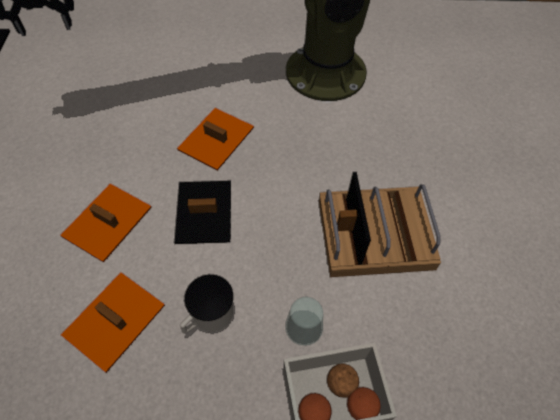

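View pics/top0.png

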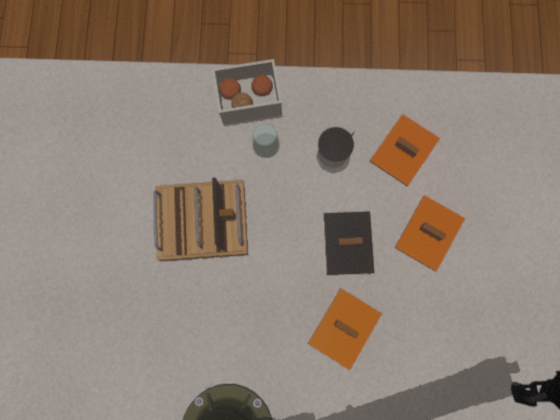

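The overview shows the loose black lid at (349,242) in top, its handle along the short axis. The stand is at (200,220), with the empty slot near column 180, the stored lid near 218 and the +50 hoop near 158. The mug is at (336,146) and the glass at (264,138). Next I'll measure these.

```bash
cat > h.py <<'E'
import numpy as np, cv2
from scipy.spatial.transform import Rotation as R
def ray(c,uv,z):
    """pixel(s) -> world point on plane height z"""
    uv=np.atleast_2d(np.asarray(uv,float)); M=R.from_rotvec(c["orientation"]).as_matrix()
    d=np.c_[(uv[:,0]-c["cx"])/c["fx"],(uv[:,1]-c["cy"])/c["fy"],np.ones(len(uv))]@M.T
    return c["xyz"]+d*((z-c["xyz"][2])/d[:,2])[:,None]
def cloud(c,d):
    v,u=np.indices(d.shape); M=R.from_rotvec(c["orientation"]).as_matrix()
    p=np.stack([(u-c["cx"])/c["fx"]*d,(v-c["cy"])/c["fy"]*d,d],-1)@M.T+c["xyz"]; p[d==0]=np.nan; return p
def proj(c,p):
    M=R.from_rotvec(c["orientation"]).as_matrix(); q=(np.atleast_2d(p)-c["xyz"])@M
    return np.c_[q[:,0]/q[:,2]*c["fx"]+c["cx"],q[:,1]/q[:,2]*c["fy"]+c["cy"]]
E
python3 - <<'E'
from plant import eyes
from h import *
np.set_printoptions(precision=1,suppress=True)
for n,box,sb in (("top",(315,200,385,285),(148,172,256,268)),("scene",(165,170,245,250),(310,165,450,285))):
    p=cv2.imread(f"pics/{n}0.png"); d=np.load(f"pics/{n}0.npy"); c=eyes.calibration(n); P=cloud(c,d)
    hsv=cv2.cvtColor(p,cv2.COLOR_BGR2HSV)
    x0,y0,x1,y1=box; m=np.zeros(d.shape,np.uint8); m[y0:y1,x0:x1]=(hsv[y0:y1,x0:x1,2]<60)*255
    m=cv2.morphologyEx(m,cv2.MORPH_OPEN,np.ones((3,3)))
    ct=max(cv2.findContours(m,0,2)[0],key=cv2.contourArea)
    w=ray(c,ct[:,0],9)[:,:2]; rc=cv2.minAreaRect(w.astype(np.float32)); print(n,"lid",rc)
    hm=np.zeros(d.shape,bool); hm[y0+10:y1-10,x0+8:x1-8]=True
    hm&=(hsv[...,1]>90)&(hsv[...,2]>60); q=P[hm]; print(" handle z",np.nanpercentile(q[:,2],[10,50,90]), hm.sum())
    vu=np.argwhere(hm)[:,::-1]; print(" handle rect",cv2.minAreaRect(ray(c,vu,43)[:,:2].astype(np.float32)))
    lz=P[m>0][:,2]; print(" lid z",np.nanmedian(lz))
    x0,y0,x1,y1=sb; sm=np.zeros(d.shape,bool); sm[y0:y1,x0:x1]=True
    for nm,lo,hi in (("block",32,40),("hoop",78,92),("lidtop",118,132)):
        q=P[sm&(P[...,2]>lo)&(P[...,2]<hi)]; 
        if len(q)>5: print(" ",nm,len(q),cv2.minAreaRect(q[:,:2].astype(np.float32)),np.median(q[:,2]))
    q=P[sm&(P[...,2]>78)&(P[...,2]<92)]
    for lo in range(0,300,25):
        s=q[(q[:,1]>=lo)&(q[:,1]<lo+25)]
        if len(s)>8: print("   y",lo,len(s),s.mean(0),s.min(0),s.max(0))
E
```

```text
top lid ((431.3887634277344, -300.98504638671875), (47.86693572998047, 89.99291229248047), 4.540327548980713)
 handle z [24.7 42.2 45.3] 167
 handle rect ((463.5525207519531, -287.578369140625), (17.511871337890625, 57.493072509765625), 1.6752015352249146)
 lid z 8.835808249671118
  block 4381 ((507.3354187011719, 90.40206909179688), (190.3022003173828, 224.2601776123047), 5.843014717102051) 35.897135984317856
  hoop 630 ((507.1526794433594, 90.3942642211914), (158.9546356201172, 208.20266723632812), 5.8452677726745605) 86.94316007643215
  lidtop 289 ((512.2674560546875, 40.47101974487305), (157.8998260498047, 9.699457168579102), 5.754596710205078) 125.54928954059983
   y 0 23 [525.5   8.6  85.2] [507.    0.1  78.3] [585.   22.8  91.3]
   y 25 47 [501.9  34.8  85.3] [433.2  26.7  78.1] [591.7  44.7  91.9]
   y 75 188 [506.9  89.8  86.6] [434.7  80.3  78.6] [577.   99.8  92. ]
   y 175 194 [496.9 189.1  86.8] [426.7 178.6  78.2] [566.9 198.4  92. ]
scene lid ((466.5596008300781, -287.6400146484375), (161.7253875732422, 118.67740631103516), 3.9182634353637695)
 handle z [41.7 43.8 46.1] 170
 handle rect ((465.14508056640625, -289.01153564453125), (16.242063522338867, 56.23630905151367), 4.505484104156494)
 lid z 10.551872198358694
  block 5504 ((509.9184265136719, 87.88284301757812), (192.14381408691406, 225.44729614257812), 5.604955673217773) 37.27476380223192
  hoop 917 ((511.2871398925781, 88.18411254882812), (159.7166748046875, 208.71923828125), 5.829530715942383) 87.86387244155594
  lidtop 406 ((515.3006591796875, 37.855140686035156), (162.673828125, 10.29407787322998), 6.102504253387451) 126.9561861654123
   y 0 44 [525.2  11.3  84.7] [522.4   0.   78. ] [527.7  24.3  91.5]
   y 25 126 [529.1  35.   84.8] [437.4  25.2  78. ] [596.2  49.8  92. ]
   y 75 246 [516.3  87.6  87.6] [438.4  77.1  78.1] [582.8  96.8  91.9]
   y 175 252 [505.7 186.8  87.7] [426.9 175.9  78.1] [573.2 197.   92. ]
```

```bash
cat >> h.py <<'E'
import json
YS=np.radians(5.8); S0=np.array([503.6,138.9,0]); RS=R.from_euler('z',5.8,degrees=True)   # stand
L0=np.array([465.5,-288.,4.5]); RL=R.from_euler('z',4.2,degrees=True)                      # lid on counter
GD=18.7
def tool(x,y,base): # tool axes x,y given in base frame
    x,y=np.array(x,float),np.array(y,float); return base*R.from_matrix(np.c_[x,y,np.cross(x,y)])
def load(): c=json.load(open("cmd.json")); return np.array(c[0]),R.from_rotvec(c[1])
def save(p,q): json.dump([list(map(float,p)),list(map(float,q.as_rotvec()))],open("cmd.json","w"))
def tcp(grasp,q): return np.asarray(grasp)+q.apply([0,0,GD])
def go(p1,q1,step=190,ang=33,commit=True):
    """print the calls (delta_rot deg, slide m) from the commanded pose to the TCP pose p1,q1"""
    p,q=load(); dr=(q.inv()*q1).as_rotvec(); n=max(1,int(np.ceil(max(np.linalg.norm(p1-p)/step,np.degrees(np.linalg.norm(dr))/ang))))
    p0,q0=p,q
    for i in range(1,n+1):
        pt=p0+(p1-p0)*i/n; qt=q0*R.from_rotvec(dr*i/n)
        a=np.round(np.degrees((q.inv()*qt).as_rotvec())*10)/10; s=np.round(q.inv().apply(pt-p)*2)/2
        print("rot",a,"slide_m",s/1000); p=p+q.apply(s); q=q*R.from_rotvec(np.radians(a))
    if commit: save(p,q)
    print("cmd now",p.round(1))
def check():
    from plant import r
    s=r.get_state(); p,q=load(); m=R.from_rotvec(s["tcp_rot"])
    print("t",round(s["time_s"],2),"pos err",(s["eef_pos"]-p).round(1),"rot err deg",np.degrees((m*q.inv()).as_rotvec()).round(1),
      "F",np.round(s["force"],1),"T",np.round(s["ft_torque"],2),"w",round(s["gripper_width"],1),"gf",round(s["gripper_force"],1),"q",np.round(s["q"],2))
    return s
E
python3 - <<'E'
from h import *
save([167.584,-628.045,231.349],R.from_rotvec([-3.1130665,-.408320148,.000554]))
t=np.radians(40); q=tool([0,np.cos(t),-np.sin(t)],[1,0,0],RL)
g=L0+[0,0,4.5+25]
go(tcp(g,q)-q.apply([0,0,120]),q)
E
```

```text
rot [ -9.2 -11.1 -25.3] slide_m [ 0.129 -0.105  0.04 ]
rot [ -9.2 -11.2 -25.2] slide_m [ 0.1665 -0.0415 -0.001 ]
rot [ -9.3 -11.1 -25.3] slide_m [ 0.164   0.0355 -0.035 ]
cmd now [ 460.9 -223.1  111.7]
```

Call:
{"method": "step_arm", "body": {
  "delta_rot": [
    [-1.8, -2.2, -5.1],
    [-3.7, -4.4, -10.1],
    [-5.5, -6.7, -15.2],
    [-7.4, -8.9, -20.2],
    [-9.2, -11.1, -25.3]
  ],
  "slide": [
    [0.026, -0.021, 0.008],
    [0.052, -0.042, 0.016],
    [0.077, -0.063, 0.024],
    [0.103, -0.084, 0.032],
    [0.129, -0.105, 0.04]
  ],
  "gripper": [0.06, 0.06, 0.06, 0.06, 0.06]
}}

```text
time_s: 0.52
eef_pos: [266.0, -491.7, 190.8]
tcp_rot: [2.763, 1.023, -0.254]
force: [-0.2, 0.4, -0.0]
gripper_width: 59.9
gripper_force: 0.0
```

Call:
{"method": "step_arm", "body": {
  "delta_rot": [
    [-1.8, -2.2, -5.0],
    [-3.7, -4.5, -10.1],
    [-5.5, -6.7, -15.1],
    [-7.4, -9.0, -20.2],
    [-9.2, -11.2, -25.2]
  ],
  "slide": [
    [0.033, -0.008, 0],
    [0.067, -0.017, 0],
    [0.1, -0.025, -0.001],
    [0.133, -0.033, -0.001],
    [0.1665, -0.0415, -0.001]
  ],
  "gripper": [0.06, 0.06, 0.06, 0.06, 0.06]
}}

```text
time_s: 0.93
eef_pos: [364.0, -356.9, 150.9]
tcp_rot: [2.291, 1.51, -0.467]
force: [0.6, 0.5, 0.0]
gripper_width: 60.1
gripper_force: 0.0
```

Call:
{"method": "step_arm", "body": {
  "delta_rot": [
    [-1.9, -2.2, -5.1],
    [-3.7, -4.4, -10.1],
    [-5.6, -6.7, -15.2],
    [-7.4, -8.9, -20.2],
    [-9.3, -11.1, -25.3]
  ],
  "slide": [
    [0.033, 0.007, -0.007],
    [0.066, 0.014, -0.014],
    [0.098, 0.021, -0.021],
    [0.131, 0.028, -0.028],
    [0.164, 0.0355, -0.035]
  ],
  "gripper": [0.06, 0.06, 0.06, 0.06, 0.06]
}}

```text
time_s: 1.35
eef_pos: [461.8, -221.7, 111.1]
tcp_rot: [1.733, 1.875, -0.634]
force: [0.0, -0.0, 0.3]
gripper_width: 60.0
gripper_force: 0.0
```

```bash
python3 - <<'E'
from plant import eyes
from h import *
np.set_printoptions(precision=1,suppress=True)
check()
c=eyes.calibration("wrist"); p,d=eyes.camera("wrist"); cv2.imwrite("pics/w1.png",p)
P=cloud(c,d); hsv=cv2.cvtColor(p,cv2.COLOR_BGR2HSV)
near=(abs(P[...,0]-465)<95)&(abs(P[...,1]+288)<75)
top=near&(abs(P[...,2]-43)<4); print("handle top",top.sum(),cv2.minAreaRect(P[top][:,:2].astype(np.float32)),np.median(P[top][:,2]))
bd=near&(abs(P[...,2]-9)<2.5)&(hsv[...,2]<70); print("board",bd.sum(),cv2.minAreaRect(P[bd][:,:2].astype(np.float32)),np.median(P[bd][:,2]))
E
```

```text
t 1.35 pos err [ 1.   1.4 -0.6] rot err deg [-0.2 -0.   0.3] F [ 0.  -0.   0.3] T [0.7 0.  0. ] w 60.0 gf 0.0 q [ 0.6  0.2 -0.7  2.1  0.9  1.1 -0.6]
handle top 1176 ((463.4784240722656, -286.88128662109375), (15.988452911376953, 60.012264251708984), 3.9400174617767334) 43.20510002200221
board 21349 ((464.17431640625, -284.988037109375), (157.5303955078125, 117.23316955566406), 3.9391109943389893) 9.367912473671367
```

View pics/w1.png

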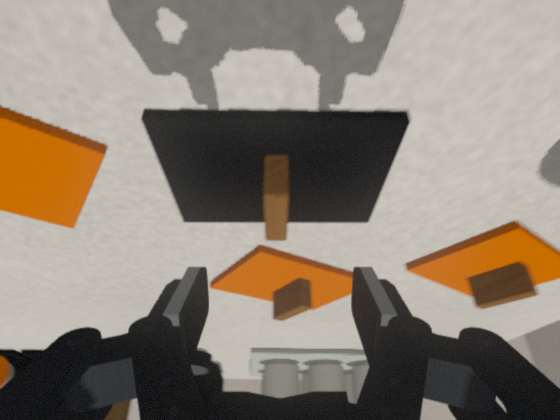

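The wrist view shows the lid square between the fingers, its handle at (276,195). The measured handle centre is (463.5,-287), yaw 3.9°, and its size and height match the given values. Next is the approach to grasp.

```bash
sed -i "s/^L0=.*/L0=np.array([463.5,-287.,4.5]); RL=R.from_euler('z',3.9,degrees=True)/" h.py; python3 - <<'E'
from h import *
t=np.radians(40); q=tool([0,np.cos(t),-np.sin(t)],[1,0,0],RL)
g=L0+[-0.5,-0.5,4.5+25.5]
go(tcp(g,q),q)
E
```

```text
rot [ 0.2 -0.   0.3] slide_m [ 0.0005 -0.0025  0.119 ]
cmd now [ 464.  -299.2   20.3]
```

Call:
{"method": "step_arm", "body": {
  "delta_rot": [
    [0, 0, 0.1],
    [0.1, 0, 0.2],
    [0.2, 0, 0.3],
    [0.2, 0, 0.3],
    [0.2, 0, 0.3]
  ],
  "slide": [
    [0, -0.001, 0.03],
    [0, -0.002, 0.06],
    [0.0005, -0.0025, 0.09],
    [0.0005, -0.0025, 0.11],
    [0.0005, -0.0025, 0.119]
  ],
  "gripper": [0.06, 0.06, 0.06, 0.06, 0.06]
}}

```text
time_s: 1.82
eef_pos: [461.6, -301.3, 17.1]
tcp_rot: [1.75, 1.869, -0.64]
force: [-0.0, 0.3, 1.0]
gripper_width: 60.0
gripper_force: 0.0
```

Call:
{"method": "step_arm", "body": {
  "delta_rot": [
    [0, 0, 0],
    [0, 0, 0],
    [0, 0, 0],
    [0, 0, 0],
    [0, 0, 0]
  ],
  "slide": [
    [0, 0, 0],
    [0, 0, 0],
    [0, 0, 0],
    [0, 0, 0],
    [0, 0, 0]
  ],
  "gripper": [0.04, 0.02, 0.01, 0.005, 0.005],
  "newtons": 60
}}

```text
time_s: 2.23
eef_pos: [465.5, -298.8, 21.2]
tcp_rot: [1.743, 1.867, -0.634]
force: [-0.3, 3.2, 3.6]
gripper_width: 15.1
gripper_force: 58.9
```

Call:
{"method": "step_arm", "body": {
  "delta_rot": [
    [0, 0, 0],
    [0, 0, 0],
    [0, 0, 0],
    [0, 0, 0],
    [0, 0, 0]
  ],
  "slide": [
    [0, 0, 0],
    [0, 0, 0],
    [0, 0, 0],
    [0, 0, 0],
    [0, 0, 0]
  ],
  "gripper": [0.005, 0.005, 0.005, 0.005, 0.005]
}}

```text
time_s: 2.65
eef_pos: [465.5, -298.8, 21.2]
tcp_rot: [1.743, 1.867, -0.634]
force: [-1.2, 4.8, 6.6]
gripper_width: 15.1
gripper_force: 59.6
```

```bash
cat >> h.py <<'E'
def rel(): c=json.load(open("rel.json")); return np.array(c[0]),R.from_rotvec(c[1])  # tool pose in lid frame
def lidpose(beta,yf,zf,x=0):
    """stand frame: foot-edge middle at (x,yf,zf), leaning beta deg to +y -> world centre, rotation"""
    ql=RS*R.from_euler('x',90-beta,degrees=True); return S0+RS.apply([x,yf,zf])+ql.apply([0,60,0]),ql
def lidtool(C,ql): t,q=rel(); return C+ql.apply(t),ql*q
E
python3 - <<'E'
from h import *
s=check(); m=R.from_rotvec(s["tcp_rot"])
qr=RL.inv()*m; print((R.from_matrix(np.eye(3))*qr).as_matrix().round(3))
# pad closing fixed lid x; take lid centre as measured, x centred on tool
t=RL.inv().apply(s["eef_pos"]-L0); print("t",t); t[0]=0
json.dump([list(t),list(qr.as_rotvec())],open("rel.json","w"))
p,q=load()
go(p+[0,0,200],q,step=100)
C,ql=lidpose(34,-2,150); p1,q1=lidtool(C,ql); go(p1,q1,step=120,ang=20)
E
```

```text
t 2.65 pos err [1.4 0.4 0.9] rot err deg [-0.2 -0.1  0.1] F [-1.2  4.8  6.6] T [ 0.55  0.32 -0.1 ] w 15.1 gf 59.6 q [ 0.63  0.35 -0.59  2.16  1.17  0.99 -0.69]
[[ 0.001  1.     0.003]
 [ 0.764  0.002 -0.645]
 [-0.645  0.003 -0.764]]
t [  1.17672003 -11.8894092   16.68836121]
rot [0. 0. 0.] slide_m [-0.0645  0.     -0.0765]
rot [0. 0. 0.] slide_m [-0.064   0.     -0.0765]
cmd now [ 463.9 -299.3  220.1]
rot [-0.1 14.  -0.5] slide_m [ 0.0885  0.017  -0.0675]
rot [-0.2 13.9 -0.4] slide_m [ 0.1025  0.0185 -0.044 ]
rot [-0.1 14.  -0.5] slide_m [ 0.1095  0.019  -0.0185]
rot [-0.1 13.9 -0.4] slide_m [0.111 0.02  0.009]
cmd now [502.5 150.  199.3]
```

Call:
{"method": "step_arm", "body": {
  "delta_rot": [
    [0, 0, 0],
    [0, 0, 0],
    [0, 0, 0],
    [0, 0, 0],
    [0, 0, 0]
  ],
  "slide": [
    [-0.006, 0, -0.007],
    [-0.018, 0, -0.021],
    [-0.032, 0, -0.038],
    [-0.048, 0, -0.057],
    [-0.0645, 0, -0.0765]
  ],
  "gripper": [0.005, 0.005, 0.005, 0.005, 0.005]
}}

```text
time_s: 3.07
eef_pos: [463.3, -299.3, 120.7]
tcp_rot: [1.746, 1.869, -0.636]
force: [0.6, -0.3, -0.7]
gripper_width: 15.4
gripper_force: 58.5
```

Call:
{"method": "step_arm", "body": {
  "delta_rot": [
    [0, 0, 0],
    [0, 0, 0],
    [0, 0, 0],
    [0, 0, 0],
    [0, 0, 0]
  ],
  "slide": [
    [-0.016, 0, -0.019],
    [-0.031, 0, -0.037],
    [-0.045, 0, -0.054],
    [-0.056, 0, -0.067],
    [-0.064, 0, -0.0765]
  ],
  "gripper": [0.005, 0.005, 0.005, 0.005, 0.005]
}}

```text
time_s: 3.48
eef_pos: [464.1, -299.3, 222.2]
tcp_rot: [1.745, 1.865, -0.635]
force: [-0.5, 0.1, -1.2]
gripper_width: 15.0
gripper_force: 58.5
```

Call:
{"method": "step_arm", "body": {
  "delta_rot": [
    [0, 1.4, 0],
    [0, 4, -0.1],
    [0, 7, -0.2],
    [-0.1, 10.5, -0.4],
    [-0.1, 14, -0.5]
  ],
  "slide": [
    [0.009, 0.0015, -0.007],
    [0.025, 0.005, -0.019],
    [0.044, 0.0085, -0.034],
    [0.066, 0.013, -0.05],
    [0.0885, 0.017, -0.0675]
  ],
  "gripper": [0.005, 0.005, 0.005, 0.005, 0.005]
}}

```text
time_s: 3.9
eef_pos: [472.8, -185.9, 214.5]
tcp_rot: [1.888, 2.039, -0.437]
force: [-0.5, 0.1, -1.7]
gripper_width: 15.4
gripper_force: 58.5
```

Call:
{"method": "step_arm", "body": {
  "delta_rot": [
    [0, 2.8, -0.1],
    [-0.1, 5.6, -0.2],
    [-0.1, 8.4, -0.2],
    [-0.2, 11.1, -0.3],
    [-0.2, 13.9, -0.4]
  ],
  "slide": [
    [0.0205, 0.0035, -0.009],
    [0.041, 0.0075, -0.0175],
    [0.0615, 0.011, -0.0265],
    [0.082, 0.015, -0.035],
    [0.1025, 0.0185, -0.044]
  ],
  "gripper": [0.005, 0.005, 0.005, 0.005, 0.005]
}}

```text
time_s: 4.32
eef_pos: [483.0, -73.5, 209.0]
tcp_rot: [2.016, 2.194, -0.214]
force: [-1.1, 0.0, -1.7]
gripper_width: 15.3
gripper_force: 58.5
```

Call:
{"method": "step_arm", "body": {
  "delta_rot": [
    [0, 2.8, -0.1],
    [0, 5.6, -0.2],
    [-0.1, 8.4, -0.3],
    [-0.1, 11.2, -0.4],
    [-0.1, 14, -0.5]
  ],
  "slide": [
    [0.022, 0.004, -0.0035],
    [0.044, 0.0075, -0.0075],
    [0.0655, 0.0115, -0.011],
    [0.0875, 0.015, -0.015],
    [0.1095, 0.019, -0.0185]
  ],
  "gripper": [0.005, 0.005, 0.005, 0.005, 0.005]
}}

```text
time_s: 4.73
eef_pos: [492.6, 38.5, 204.0]
tcp_rot: [-2.099, -2.305, -0.035]
force: [-0.6, 0.6, -1.8]
gripper_width: 15.2
gripper_force: 58.5
```

Call:
{"method": "step_arm", "body": {
  "delta_rot": [
    [0, 3.5, -0.1],
    [0, 7, -0.2],
    [-0.1, 10, -0.3],
    [-0.1, 12.5, -0.4],
    [-0.1, 13.9, -0.4]
  ],
  "slide": [
    [0.028, 0.005, 0.002],
    [0.056, 0.01, 0.0045],
    [0.08, 0.0145, 0.0065],
    [0.1, 0.018, 0.008],
    [0.111, 0.02, 0.009]
  ],
  "gripper": [0.005, 0.005, 0.005, 0.005, 0.005]
}}

```text
time_s: 5.15
eef_pos: [502.0, 151.6, 198.2]
tcp_rot: [-1.961, -2.171, -0.276]
force: [-0.4, -0.1, -1.1]
gripper_width: 14.6
gripper_force: 58.5
```

```bash
cat >> h.py <<'E'
def lidplane(n,ylo,yhi,zlo,zhi,tag):
    """dark points within a stand-frame box: print plane fit and extents"""
    from plant import eyes
    c=eyes.calibration(n); p,d=eyes.camera(n); cv2.imwrite(f"pics/{tag}.png",p)
    P=RS.inv().apply(cloud(c,d).reshape(-1,3)-S0).reshape(420,560,3)
    v=cv2.cvtColor(p,cv2.COLOR_BGR2HSV)[...,2]
    m=(abs(P[...,0])<100)&(P[...,1]>ylo)&(P[...,1]<yhi)&(P[...,2]>zlo)&(P[...,2]<zhi)&(v<55)
    m=cv2.morphologyEx(m.astype(np.uint8),cv2.MORPH_OPEN,np.ones((3,3)))>0
    return p,P,m
E
python3 - <<'E'
from h import *
np.set_printoptions(precision=1,suppress=True)
check(); print("expected lid", RS.inv().apply(lidpose(34,-2,150)[0]-S0))
for n in("scene","top"):
    p,P,m=lidplane(n,-60,60,100,200,"h_"+n)
    q=P[m]; 
    for k in range(6):   # robust fit y = a + b x + c z
        A=np.c_[np.ones(len(q)),q[:,0],q[:,2]]; s=np.linalg.lstsq(A,q[:,1],rcond=None)[0]; e=q[:,1]-A@s; q=q[abs(e)<max(2,1.5*e.std())]
    print(n,len(q),"y=%.1f+%.4fx+%.3fz"%tuple(s),"lean",np.degrees(np.arctan(s[2])),"x",q[:,0].min(),q[:,0].max(),"z",q[:,2].min(),q[:,2].max(),"y at zmin",s[0]+s[2]*q[:,2].min())
E
```

```text
t 5.15 pos err [-0.5  1.6 -1.1] rot err deg [ 0.  -0.   0.1] F [-0.4 -0.1 -1.1] T [-0.4 -0.  -0. ] w 14.6 gf 58.5 q [ 0.6  0.1 -0.8  1.8 -0.2  1.2 -0. ]
expected lid [ -0.   31.6 199.7]
scene 1123 y=-108.2+0.0012x+0.672z lean 33.88990655407911 x -77.58117464405551 81.6590363880189 z 151.8726522610665 199.89944643328556 y at zmin -6.196790582858
  ret = _var(a, axis=axis, dtype=dtype, out=out, ddof=ddof,
  arrmean = um.true_divide(arrmean, div, out=arrmean,
  ret = ret.dtype.type(ret / rcount)
Traceback (most recent call last):
ValueError: zero-size array to reduction operation minimum which has no identity
```

View pics/h_scene.png

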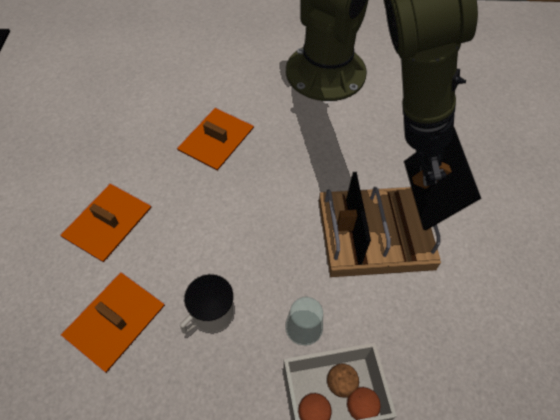

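The lid hovers aligned over the empty slot: yaw 0.07° off, lean 33.9°, foot where it was planned. Lowering it now.

```bash
python3 - <<'E'
from h import *
for zf,st in ((70,200),(32,200),(27,200),(23,200)):
    p1,q1=lidtool(*lidpose(34,-3,zf)); go(p1,q1,step=st)
E
```

```text
rot [-0.  0. -0.] slide_m [-0.023 -0.     0.077]
cmd now [502.8 148.9 119. ]
rot [-0.  0. -0.] slide_m [-0.01   -0.0005  0.0365]
cmd now [502.4 149.2  81.1]
rot [-0.  0. -0.] slide_m [-0.0015  0.      0.0045]
cmd now [502.4 148.9  76.4]
rot [-0.  0. -0.] slide_m [-0.001  0.     0.004]
cmd now [502.4 149.1  72.3]
```

Call:
{"method": "step_arm", "body": {
  "delta_rot": [
    [0, 0, 0],
    [0, 0, 0],
    [0, 0, 0],
    [0, 0, 0],
    [0, 0, 0]
  ],
  "slide": [
    [-0.003, 0, 0.01],
    [-0.0085, 0, 0.028],
    [-0.015, 0, 0.049],
    [-0.02, 0, 0.067],
    [-0.023, 0, 0.077]
  ],
  "gripper": [0.005, 0.005, 0.005, 0.005, 0.005]
}}

```text
time_s: 5.67
eef_pos: [501.4, 147.0, 115.0]
tcp_rot: [-1.965, -2.169, -0.269]
force: [-0.4, -0.0, -1.8]
gripper_width: 15.2
gripper_force: 58.6
```

Call:
{"method": "step_arm", "body": {
  "delta_rot": [
    [0, 0, 0],
    [0, 0, 0],
    [0, 0, 0],
    [0, 0, 0],
    [0, 0, 0]
  ],
  "slide": [
    [-0.003, 0, 0.01],
    [-0.0055, -0.0005, 0.02],
    [-0.008, -0.0005, 0.029],
    [-0.0095, -0.0005, 0.035],
    [-0.01, -0.0005, 0.0365]
  ],
  "gripper": [0.005, 0.005, 0.005, 0.005, 0.005]
}}

```text
time_s: 6.08
eef_pos: [502.0, 148.8, 78.9]
tcp_rot: [-1.964, -2.17, -0.273]
force: [0.1, -0.5, -2.2]
gripper_width: 15.6
gripper_force: 58.6
```

Call:
{"method": "step_arm", "body": {
  "delta_rot": [
    [0, 0, 0],
    [0, 0, 0],
    [0, 0, 0],
    [0, 0, 0],
    [0, 0, 0]
  ],
  "slide": [
    [-0.0003, 0, 0.001],
    [-0.0006, 0, 0.002],
    [-0.001, 0, 0.003],
    [-0.0013, 0, 0.004],
    [-0.0015, 0, 0.0045]
  ],
  "gripper": [0.005, 0.005, 0.005, 0.005, 0.005]
}}

```text
time_s: 6.5
eef_pos: [503.2, 149.8, 76.4]
tcp_rot: [-1.964, -2.171, -0.277]
force: [-1.5, 2.3, 6.5]
gripper_width: 14.8
gripper_force: 59.5
```

```bash
python3 - <<'E'
from h import *
save(*lidtool(*lidpose(34,-3,27)))
p1,q1=lidtool(*lidpose(35,-1.8,26)); go(p1,q1)
E
```

```text
rot [-0. -1. -0.] slide_m [ 0.0015 -0.      0.0015]
cmd now [502.4 150.8  75.2]
```

Call:
{"method": "step_arm", "body": {
  "delta_rot": [
    [0, -0.3, 0],
    [0, -0.6, 0],
    [0, -1, 0],
    [0, -1, 0],
    [0, -1, 0]
  ],
  "slide": [
    [0.0005, 0, 0.0005],
    [0.001, 0, 0.001],
    [0.0015, 0, 0.0015],
    [0.0015, 0, 0.0015],
    [0.0015, 0, 0.0015]
  ],
  "gripper": [0.005, 0.005, 0.005, 0.005, 0.005]
}}

```text
time_s: 6.92
eef_pos: [503.0, 151.6, 74.9]
tcp_rot: [-1.974, -2.182, -0.261]
force: [0.3, 3.3, 3.1]
gripper_width: 15.0
gripper_force: 59.1
```

```bash
python3 - <<'E'
from h import *
np.set_printoptions(precision=1,suppress=True)
check(); print("lid by tool (foot)",end=" ")
from plant import r
s=r.get_state(); t,qr=rel(); m=R.from_rotvec(s["tcp_rot"]); ql=m*qr.inv(); C=s["eef_pos"]-ql.apply(t)
print(RS.inv().apply(C+ql.apply([0,-60,0])-S0),(RS.inv()*ql).as_euler('xyz',degrees=True))
p,P,m=lidplane("scene",-30,90,30,140,"l1")
q=P[m]; q=q[abs(q[:,1]-(-20.5+.69*q[:,2]-5))<15]
A=np.c_[np.ones(len(q)),q[:,0],q[:,2]]; s=np.linalg.lstsq(A,q[:,1],rcond=None)[0]
for k in range(5):
    e=abs(q[:,1]-np.c_[np.ones(len(q)),q[:,0],q[:,2]]@s); q=q[e<max(2.,np.median(e)*3)]; s=np.linalg.lstsq(np.c_[np.ones(len(q)),q[:,0],q[:,2]],q[:,1],rcond=None)[0]
print(len(q),s,np.degrees(np.arctan(s[2])),q.min(0),q.max(0))
E
```

```text
t 6.92 pos err [ 0.6  0.8 -0.3] rot err deg [-0.1 -0.1  0. ] F [0.3 3.3 3.1] T [ 0.8 -0.1 -0. ] w 15.0 gf 59.1 q [ 0.5  0.3 -0.8  1.9 -0.1  1.  -0.1]
lid by tool (foot) [ 0.8 -1.3 25.9] [54.9 -0.1  0. ]
2273 [-27.4  -0.    0.7] 34.984810409714626 [-77.2  -8.7  30.1] [ 82.4  64.4 130.4]
```

Call:
{"method": "step_arm", "body": {
  "delta_rot": [
    [0, 0, 0],
    [0, 0, 0],
    [0, 0, 0],
    [0, 0, 0],
    [0, 0, 0]
  ],
  "slide": [
    [0, 0, 0],
    [0, 0, 0],
    [0, 0, 0],
    [0, 0, 0],
    [0, 0, 0]
  ],
  "gripper": [0.014, 0.016, 0.018, 0.022, 0.03],
  "newtons": 20
}}

```text
time_s: 7.38
eef_pos: [501.6, 149.3, 73.3]
tcp_rot: [-1.975, -2.181, -0.255]
force: [0.3, -0.0, -0.4]
gripper_width: 29.7
gripper_force: 0.0
```

Call:
{"method": "step_arm", "body": {
  "delta_rot": [
    [0, 0, 0],
    [0, 0, 0],
    [0, 0, 0],
    [0, 0, 0],
    [0, 0, 0]
  ],
  "slide": [
    [0, 0, 0],
    [0, 0, 0],
    [0, 0, 0],
    [0, 0, 0],
    [0, 0, 0]
  ],
  "gripper": [0.04, 0.04, 0.04, 0.04, 0.04]
}}

```text
time_s: 7.8
eef_pos: [502.3, 150.4, 74.0]
tcp_rot: [-1.974, -2.181, -0.257]
force: [0.2, 0.1, -0.2]
gripper_width: 39.8
gripper_force: 0.0
```

```bash
cat >> h.py <<'E'
def facefit(tag,a=-27.4,b=.7,ylo=-30,yhi=90,zlo=30,zhi=145):
    p,P,m=lidplane("scene",ylo,yhi,zlo,zhi,tag); q=P[m]; q=q[abs(q[:,1]-(a+b*q[:,2]))<12]
    f=lambda q:np.linalg.lstsq(np.c_[np.ones(len(q)),q[:,0],q[:,2]],q[:,1],rcond=None)[0]
    s=f(q)
    for k in range(5): e=abs(q[:,1]-np.c_[np.ones(len(q)),q[:,0],q[:,2]]@s); q=q[e<max(1.5,np.median(e)*3)]; s=f(q)
    print(tag,len(q),"y=%.1f%+.4fx%+.3fz"%tuple(s),"lean %.1f"%np.degrees(np.arctan(s[2])),"min",np.percentile(q,.5,axis=0).round(1),"max",np.percentile(q,99.5,axis=0).round(1)); return s
E
python3 - <<'E'
from h import *
check(); facefit("l2")
E
```

```text
t 7.8 pos err [-0.1 -0.3 -1.2] rot err deg [-0.1  0.  -0. ] F [ 0.2  0.1 -0.2] T [-0.26 -0.01 -0.  ] w 39.8 gf 0.0 q [ 0.53  0.27 -0.77  1.95 -0.08  0.96 -0.08]
l2 2211 y=-27.7+0.0007x+0.707z lean 35.3 min [-73.7  -5.9  31.2] max [ 81.2  63.6 128.2]
```

Lid now rests by itself on the hoop at 35.3° (fit), with the fingers free. Next I retreat and re-orient for the top edge.

```bash
cat >> h.py <<'E'
def edgepose(beta,yf,zf,tip=24,x=0.8,back=0):
    """tool for the top edge of a lid (foot yf,zf; lean beta): tip mm below the edge, moved back along the lid"""
    b=np.radians(beta); u=np.array([0,np.sin(b),np.cos(b)]); q=tool([1,0,0],[0,-np.cos(b),np.sin(b)],RS)
    return S0+RS.apply(np.array([x,yf,zf])+(120-tip+back)*u),q
E
python3 - <<'E'
from h import *
p,q=load(); go(p+q.apply([0,0,-150]),q)
p1,q1=edgepose(35,-1.8,25.4,back=110); print("B",p1,q1.as_matrix().round(2)); go(p1,q1,ang=30)
E
```

```text
rot [0. 0. 0.] slide_m [-0.   -0.   -0.15]
cmd now [505.8 112.5 220.2]
B [492.63732268 254.74192686 194.14532112] [[ 0.99  0.08  0.06]
 [ 0.1  -0.81 -0.57]
 [ 0.    0.57 -0.82]]
rot [-9.7 -9.8 20.9] slide_m [0.033  0.0005 0.0155]
rot [-9.7 -9.7 20.9] slide_m [ 0.032  -0.014   0.0085]
rot [-9.7 -9.8 20.9] slide_m [ 0.026  -0.0255  0.    ]
rot [-9.7 -9.8 20.9] slide_m [ 0.0145 -0.0325 -0.008 ]
cmd now [492.6 254.8 194. ]
```

Call:
{"method": "step_arm", "body": {
  "delta_rot": [
    [0, 0, 0],
    [0, 0, 0],
    [0, 0, 0],
    [0, 0, 0],
    [0, 0, 0]
  ],
  "slide": [
    [0, 0, -0.012],
    [0, 0, -0.04],
    [0, 0, -0.08],
    [0, 0, -0.12],
    [0, 0, -0.15]
  ],
  "gripper": [0.04, 0.04, 0.04, 0.04, 0.03]
}}

```text
time_s: 8.27
eef_pos: [506.4, 112.1, 222.1]
tcp_rot: [-1.975, -2.183, -0.26]
force: [0.7, -0.4, 0.1]
gripper_width: 30.3
gripper_force: 0.0
```

Call:
{"method": "step_arm", "body": {
  "delta_rot": [
    [-1.9, -2, 4.2],
    [-3.9, -3.9, 8.4],
    [-5.8, -5.9, 12.5],
    [-7.8, -7.8, 16.7],
    [-9.7, -9.8, 20.9]
  ],
  "slide": [
    [0.0065, 0, 0.003],
    [0.013, 0, 0.006],
    [0.02, 0, 0.0095],
    [0.0265, 0.0005, 0.0125],
    [0.033, 0.0005, 0.0155]
  ],
  "gripper": [0.03, 0.03, 0.03, 0.03, 0.03]
}}

```text
time_s: 8.68
eef_pos: [502.5, 148.4, 212.8]
tcp_rot: [2.491, 1.859, 0.228]
force: [1.6, 0.1, 1.5]
gripper_width: 29.7
gripper_force: 0.0
```

Call:
{"method": "step_arm", "body": {
  "delta_rot": [
    [-1.9, -1.9, 4.2],
    [-3.9, -3.9, 8.4],
    [-5.8, -5.8, 12.5],
    [-7.8, -7.8, 16.7],
    [-9.7, -9.7, 20.9]
  ],
  "slide": [
    [0.0065, -0.003, 0.0015],
    [0.013, -0.0055, 0.0035],
    [0.019, -0.0085, 0.005],
    [0.0255, -0.011, 0.007],
    [0.032, -0.014, 0.0085]
  ],
  "gripper": [0.03, 0.03, 0.03, 0.03, 0.03]
}}

```text
time_s: 9.1
eef_pos: [499.0, 183.8, 206.4]
tcp_rot: [2.615, 1.261, 0.167]
force: [-0.9, -0.1, -0.2]
gripper_width: 30.3
gripper_force: 0.0
```

Call:
{"method": "step_arm", "body": {
  "delta_rot": [
    [-1.9, -2, 4.2],
    [-3.9, -3.9, 8.4],
    [-5.8, -5.9, 12.5],
    [-7.8, -7.8, 16.7],
    [-9.7, -9.8, 20.9]
  ],
  "slide": [
    [0.005, -0.005, 0],
    [0.0105, -0.01, 0],
    [0.0155, -0.0155, 0],
    [0.021, -0.0205, 0],
    [0.026, -0.0255, 0]
  ],
  "gripper": [0.03, 0.03, 0.03, 0.03, 0.03]
}}

```text
time_s: 9.52
eef_pos: [495.7, 219.8, 199.5]
tcp_rot: [2.621, 0.678, 0.102]
force: [-0.2, -0.5, -0.2]
gripper_width: 29.8
gripper_force: 0.0
```

Call:
{"method": "step_arm", "body": {
  "delta_rot": [
    [-1.9, -2, 4.2],
    [-3.9, -3.9, 8.4],
    [-5.8, -5.9, 12.5],
    [-7.8, -7.8, 16.7],
    [-9.7, -9.8, 20.9]
  ],
  "slide": [
    [0.003, -0.0065, -0.0015],
    [0.006, -0.013, -0.003],
    [0.0085, -0.0195, -0.005],
    [0.0115, -0.026, -0.0065],
    [0.0145, -0.0325, -0.008]
  ],
  "gripper": [0.03, 0.03, 0.03, 0.03, 0.03]
}}

```text
time_s: 9.93
eef_pos: [492.2, 255.7, 192.2]
tcp_rot: [2.523, 0.124, 0.039]
force: [-0.4, -0.1, 0.1]
gripper_width: 29.8
gripper_force: 0.0
```

Call:
{"method": "step_arm", "body": {
  "delta_rot": [
    [0, 0, 0],
    [0, 0, 0],
    [0, 0, 0],
    [0, 0, 0],
    [0, 0, 0]
  ],
  "slide": [
    [0, 0, 0],
    [0, 0, 0],
    [0, 0, 0],
    [0, 0, 0],
    [0, 0, 0]
  ],
  "gripper": [0.03, 0.03, 0.03, 0.03, 0.03]
}}

```text
time_s: 10.35
eef_pos: [492.8, 254.0, 193.4]
tcp_rot: [2.525, 0.127, 0.041]
force: [0.1, -0.2, 0.2]
gripper_width: 30.5
gripper_force: 0.0
```

```bash
python3 - <<'E'
from h import *
from plant import eyes
check(); facefit("l3")
np.set_printoptions(precision=1,suppress=True)
c=eyes.calibration("wrist"); p,d=eyes.camera("wrist"); cv2.imwrite("pics/w2.png",p)
P=RS.inv().apply(cloud(c,d).reshape(-1,3)-S0).reshape(420,560,3); v=cv2.cvtColor(p,cv2.COLOR_BGR2HSV)[...,2]
b=np.radians(35); u=np.array([0,np.sin(b),np.cos(b)]); n=np.array([0,-np.cos(b),np.sin(b)])
Q=P-np.array([0,-1.8,25.4]); U=Q@u; N=Q@n
m=(v<70)&(abs(N)<12)&(U>20)&(U<135)&(abs(P[...,0])<100)
print("pts",m.sum(),"U pct",np.percentile(U[m],[1,50,99]),"N",np.percentile(N[m],[1,50,99]),"x",np.percentile(P[...,0][m],[.5,99.5]))
e=m&(U>112); print("edge pts",e.sum(),"N",np.percentile(N[e],[2,25,50,75,98]),"U",np.percentile(U[e],[50,98]))
f=m&(U<105)&(U>90); 
if f.sum()>50: print("face N",np.median(N[f]),np.polyfit(P[...,0][f],N[f],1))
E
```

```text
t 10.35 pos err [ 0.2 -0.9 -0.5] rot err deg [-0.1 -0.1 -0. ] F [ 0.1 -0.2  0.2] T [ 0.58  0.04 -0.05] w 30.5 gf 0.0 q [-0.2   0.54 -0.83  1.53  0.74  1.78 -2.58]
l3 2846 y=-27.3-0.0023x+0.703z lean 35.1 min [-76.5  -5.6  31.3] max [ 81.   63.7 128.1]
pts 3080 U pct [118.2 120.  121.6] N [-4.7 -0.3  3.8] x [-76.4  79.4]
edge pts 3063 N [-4.6 -2.5 -0.3  1.7  3.6] U [120.  121.4]
```

View pics/w2.png

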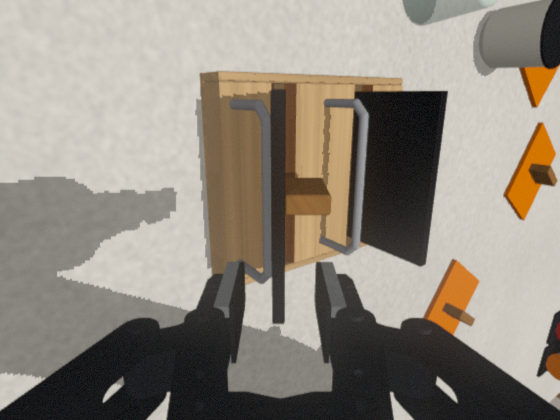

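View pics/l3.png

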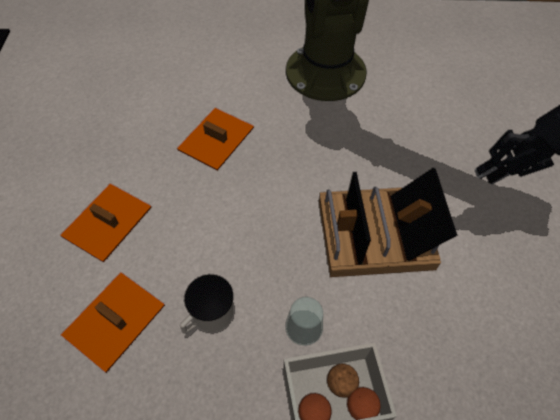

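The wrist view shows the leaning lid's top edge at column 278 between the open fingers (235 and 325), its handle at (308,195). Joint 7 is near its limit at -2.58, so I'll turn the gripper half round, which gives the same grasp.

Call:
{"method": "step_arm", "body": {
  "delta_rot": [
    [0, 0, -6],
    [0, 0, -12],
    [0, 0, -18],
    [0, 0, -24],
    [0, 0, -30]
  ],
  "slide": [
    [0, 0, 0],
    [0, 0, 0],
    [0, 0, 0],
    [0, 0, 0],
    [0, 0, 0]
  ],
  "gripper": [0.03, 0.03, 0.03, 0.03, 0.03]
}}

```text
time_s: 10.87
eef_pos: [492.8, 254.4, 193.1]
tcp_rot: [2.412, 0.785, -0.171]
force: [-0.2, -0.2, -0.5]
gripper_width: 29.9
gripper_force: 0.0
```

Call:
{"method": "step_arm", "body": {
  "delta_rot": [
    [0, 0, -6],
    [0, 0, -12],
    [0, 0, -18],
    [0, 0, -24],
    [0, 0, -30]
  ],
  "slide": [
    [0, 0, 0],
    [0, 0, 0],
    [0, 0, 0],
    [0, 0, 0],
    [0, 0, 0]
  ],
  "gripper": [0.03, 0.03, 0.03, 0.03, 0.03]
}}

```text
time_s: 11.28
eef_pos: [492.8, 254.3, 193.1]
tcp_rot: [2.155, 1.401, -0.374]
force: [0.1, -1.2, 0.1]
gripper_width: 30.1
gripper_force: 0.0
```

Call:
{"method": "step_arm", "body": {
  "delta_rot": [
    [0, 0, -6],
    [0, 0, -12],
    [0, 0, -18],
    [0, 0, -24],
    [0, 0, -30]
  ],
  "slide": [
    [0, 0, 0],
    [0, 0, 0],
    [0, 0, 0],
    [0, 0, 0],
    [0, 0, 0]
  ],
  "gripper": [0.03, 0.03, 0.03, 0.03, 0.03]
}}

```text
time_s: 11.7
eef_pos: [492.8, 254.3, 193.0]
tcp_rot: [1.759, 1.957, -0.561]
force: [0.2, 0.8, 0.7]
gripper_width: 30.3
gripper_force: 0.0
```

Call:
{"method": "step_arm", "body": {
  "delta_rot": [
    [0, 0, -6],
    [0, 0, -12],
    [0, 0, -18],
    [0, 0, -24],
    [0, 0, -30]
  ],
  "slide": [
    [0, 0, 0],
    [0, 0, 0],
    [0, 0, 0],
    [0, 0, 0],
    [0, 0, 0]
  ],
  "gripper": [0.03, 0.03, 0.03, 0.03, 0.03]
}}

```text
time_s: 12.12
eef_pos: [492.9, 254.3, 193.0]
tcp_rot: [1.233, 2.423, -0.725]
force: [0.4, -0.9, 0.3]
gripper_width: 30.0
gripper_force: 0.0
```

Call:
{"method": "step_arm", "body": {
  "delta_rot": [
    [0, 0, -6],
    [0, 0, -12],
    [0, 0, -18],
    [0, 0, -24],
    [0, 0, -30]
  ],
  "slide": [
    [0, 0, 0],
    [0, 0, 0],
    [0, 0, 0],
    [0, 0, 0],
    [0, 0, 0]
  ],
  "gripper": [0.03, 0.03, 0.03, 0.03, 0.03]
}}

```text
time_s: 12.53
eef_pos: [492.9, 254.3, 193.0]
tcp_rot: [0.587, 2.77, -0.855]
force: [-0.3, 0.1, 0.7]
gripper_width: 30.0
gripper_force: 0.0
```

Call:
{"method": "step_arm", "body": {
  "delta_rot": [
    [0, 0, -6],
    [0, 0, -12],
    [0, 0, -18],
    [0, 0, -24],
    [0, 0, -30]
  ],
  "slide": [
    [0, 0, 0],
    [0, 0, 0],
    [0, 0, 0],
    [0, 0, 0],
    [0, 0, 0]
  ],
  "gripper": [0.03, 0.03, 0.03, 0.03, 0.03]
}}

```text
time_s: 12.95
eef_pos: [492.9, 254.3, 193.0]
tcp_rot: [-0.157, 2.964, -0.94]
force: [0.3, 0.2, 0.5]
gripper_width: 29.9
gripper_force: 0.0
```

```bash
cat >> h.py <<'E'
FLIP=R.from_euler('z',180,degrees=True)
E
python3 - <<'E'
from h import *
p,q=load(); save(p,q*FLIP); check()
p1,q1=edgepose(35.1,-1.3,24.6,x=1); q1=q1*FLIP; go(p1,q1)
E
```

```text
t 12.95 pos err [ 0.3 -0.5 -1. ] rot err deg [-0.2  0.1  0.2] F [0.3 0.2 0.5] T [0.62 0.05 0.02] w 29.9 gf 0.0 q [ 0.03  0.8  -1.3   1.52  1.    1.99  0.39]
rot [ 0. -0.  0.] slide_m [-0.      0.001   0.1105]
cmd now [498.9 192.5 102.9]
```

Call:
{"method": "step_arm", "body": {
  "delta_rot": [
    [0, 0, 0],
    [0, 0, 0],
    [0, 0, 0],
    [0, 0, 0],
    [0, 0, 0]
  ],
  "slide": [
    [0, 0, 0.01],
    [0, 0, 0.025],
    [0, 0, 0.04],
    [0, 0.001, 0.055],
    [0, 0.001, 0.0605]
  ],
  "gripper": [0.03, 0.03, 0.03, 0.03, 0.03]
}}

```text
time_s: 13.37
eef_pos: [496.0, 218.3, 140.3]
tcp_rot: [-0.147, 2.964, -0.944]
force: [-0.3, -0.0, -0.5]
gripper_width: 29.7
gripper_force: 0.0
```

```bash
python3 - <<'E'
from h import *
p,q=load(); save(p-q.apply([0,0,50]),q); s=check()
print(np.degrees(0), RS.inv().apply(s["eef_pos"]-S0))
E
```

```text
t 13.37 pos err [-0.  -2.8 -3.6] rot err deg [-0.3  0.1 -0.2] F [-0.3 -0.  -0.5] T [0.61 0.09 0.03] w 29.7 gf 0.0 q [ 0.1   0.83 -1.28  1.62  1.03  1.9   0.37]
0.0 [  0.48785602  79.71087359 140.26556983]
```

Call:
{"method": "step_arm", "body": {
  "delta_rot": [
    [0, 0, 0],
    [0, 0, 0],
    [0, 0, 0],
    [0, 0, 0],
    [0, 0, 0]
  ],
  "slide": [
    [0, 0, 0.012],
    [0, 0, 0.026],
    [0, 0, 0.038],
    [0, 0, 0.046],
    [0, 0, 0.05]
  ],
  "gripper": [0.03, 0.03, 0.03, 0.03, 0.03]
}}

```text
time_s: 13.78
eef_pos: [498.8, 190.9, 100.5]
tcp_rot: [-0.15, 2.964, -0.942]
force: [-0.1, -0.3, -0.1]
gripper_width: 29.8
gripper_force: 0.0
```

Call:
{"method": "step_arm", "body": {
  "delta_rot": [
    [0, 0, 0],
    [0, 0, 0],
    [0, 0, 0],
    [0, 0, 0],
    [0, 0, 0]
  ],
  "slide": [
    [0, 0, 0],
    [0, 0, 0],
    [0, 0, 0],
    [0, 0, 0],
    [0, 0, 0]
  ],
  "gripper": [0.03, 0.03, 0.03, 0.03, 0.03]
}}

```text
time_s: 14.2
eef_pos: [498.9, 192.9, 102.1]
tcp_rot: [-0.151, 2.963, -0.938]
force: [-0.2, -0.1, 0.1]
gripper_width: 30.4
gripper_force: 0.0
```

```bash
python3 - <<'E'
from h import *
from plant import eyes
p,q=load(); save(p+q.apply([0,0,50]),q); s=check()
b=np.radians(35.1); e=RS.inv().apply(s["eef_pos"]-S0)-[0,-1.8,25.4]
print("tip U,N",e@[0,np.sin(b),np.cos(b)],e@[0,-np.cos(b),np.sin(b)],e[0])
p,d=eyes.camera("wrist"); cv2.imwrite("pics/w3.png",p)
E
```

```text
t 14.2 pos err [-0.   0.4 -0.8] rot err deg [-0.1 -0.   0. ] F [-0.2 -0.1  0.1] T [0.58 0.06 0.  ] w 30.4 gf 0.0 q [ 0.15  0.85 -1.27  1.69  1.06  1.84  0.36]
tip U,N 94.968193501983 -1.665864282775998 0.8016737720239637
```

View pics/w3.png

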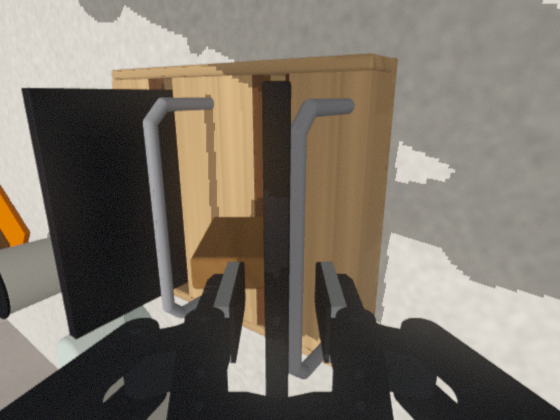

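The wrist view shows the lid's edge (column 277) centred between the pads (240 and 318), with the tips short of both handle and hoop. Closing.

Call:
{"method": "step_arm", "body": {
  "delta_rot": [
    [0, 0, 0],
    [0, 0, 0],
    [0, 0, 0],
    [0, 0, 0],
    [0, 0, 0]
  ],
  "slide": [
    [0, 0, 0],
    [0, 0, 0],
    [0, 0, 0],
    [0, 0, 0],
    [0, 0, 0]
  ],
  "gripper": [0.024, 0.018, 0.014, 0.01, 0.004],
  "newtons": 50
}}

```text
time_s: 14.67
eef_pos: [499.0, 191.6, 102.4]
tcp_rot: [-0.149, 2.962, -0.942]
force: [0.5, -2.2, 4.1]
gripper_width: 8.0
gripper_force: 50.7
```

Call:
{"method": "step_arm", "body": {
  "delta_rot": [
    [0, 0, 0],
    [0, 0, 0],
    [0, 0, 0],
    [0, 0, 0],
    [0, 0, 0]
  ],
  "slide": [
    [0, 0, 0],
    [0, 0, 0],
    [0, 0, 0],
    [0, 0, 0],
    [0, 0, 0]
  ],
  "gripper": [0.003, 0.003, 0.003, 0.003, 0.003]
}}

```text
time_s: 15.08
eef_pos: [499.0, 191.6, 102.3]
tcp_rot: [-0.149, 2.962, -0.942]
force: [-1.3, -3.0, 4.4]
gripper_width: 7.9
gripper_force: 50.8
```

```bash
python3 - <<'E'
from h import *
s=check(); facefit("l4")
b=np.radians(35.1); e=RS.inv().apply(s["eef_pos"]-S0)-[0,-1.8,25.4]
print("tip U,N",e@[0,np.sin(b),np.cos(b)],e@[0,-np.cos(b),np.sin(b)],e[0])
m=RS.inv()*R.from_rotvec(s["tcp_rot"]); print("tool z",m.apply([0,0,1]),"lean",np.degrees(np.arctan2(-m.apply([0,0,1])[1],-m.apply([0,0,1])[2])))
E
```

```text
t 15.08 pos err [ 0.1 -0.9 -0.6] rot err deg [-0.2 -0.  -0.1] F [-1.3 -3.   4.4] T [-0.59  0.08 -0.12] w 7.9 gf 50.8 q [ 0.15  0.85 -1.27  1.69  1.06  1.84  0.36]
l4 2767 y=-27.7+0.0004x+0.708z lean 35.3 min [-76.5  -6.1  30.9] max [ 81.4  63.7 127.9]
tip U,N 94.38950884745566 -0.5016766089942573 0.7620746696520591
tool z [-0.00111352 -0.57764175 -0.81628963] lean 35.28487163282311
```

```bash
python3 - <<'E'
from h import *
for b,y,z in ((35.3,-1.2,33),(26,-.5,35),(17,0,37),(8,0,38),(0,0,38)):
    p1,q1=edgepose(b,y,z,tip=25.6,x=1); go(p1,q1*FLIP)
E
```

```text
rot [ 0.2 -0.   0. ] slide_m [-0.     -0.0045 -0.0055]
cmd now [499. 192. 110.]
rot [-9.3 -0.   0. ] slide_m [-0.    -0.016 -0.001]
cmd now [500.3 179.5 120.1]
rot [-9. -0.  0.] slide_m [-0.     -0.015  -0.0005]
cmd now [501.6 166.3 127.1]
rot [-9. -0.  0.] slide_m [-0.    -0.015 -0.   ]
cmd now [503.1 152.1 131.5]
rot [-8. -0.  0.] slide_m [-0.    -0.013  0.001]
cmd now [504.4 139.1 132.3]
```

Call:
{"method": "step_arm", "body": {
  "delta_rot": [
    [0, 0, 0],
    [0.1, 0, 0],
    [0.2, 0, 0],
    [0.2, 0, 0],
    [0.2, 0, 0]
  ],
  "slide": [
    [0, -0.0005, -0.0005],
    [0, -0.0015, -0.0015],
    [0, -0.003, -0.0035],
    [0, -0.004, -0.005],
    [0, -0.0045, -0.0055]
  ],
  "gripper": [0.003, 0.003, 0.003, 0.003, 0.003]
}}

```text
time_s: 15.55
eef_pos: [498.8, 192.6, 108.8]
tcp_rot: [-0.152, 2.962, -0.942]
force: [-0.8, 0.1, -1.2]
gripper_width: 8.2
gripper_force: 50.2
```

Call:
{"method": "step_arm", "body": {
  "delta_rot": [
    [-1, 0, 0],
    [-3, 0, 0],
    [-5.5, 0, 0],
    [-7.5, 0, 0],
    [-9.3, 0, 0]
  ],
  "slide": [
    [0, -0.0015, 0],
    [0, -0.005, -0.0005],
    [0, -0.0095, -0.0005],
    [0, -0.013, -0.001],
    [0, -0.016, -0.001]
  ],
  "gripper": [0.003, 0.003, 0.003, 0.003, 0.003]
}}

```text
time_s: 15.97
eef_pos: [500.3, 179.3, 119.2]
tcp_rot: [-0.154, 3.036, -0.699]
force: [0.5, -0.0, -2.0]
gripper_width: 8.1
gripper_force: 50.3
```

Call:
{"method": "step_arm", "body": {
  "delta_rot": [
    [-1.8, 0, 0],
    [-3.6, 0, 0],
    [-5.4, 0, 0],
    [-7.2, 0, 0],
    [-9, 0, 0]
  ],
  "slide": [
    [0, -0.003, 0],
    [0, -0.006, 0],
    [0, -0.009, 0],
    [0, -0.012, -0.0005],
    [0, -0.015, -0.0005]
  ],
  "gripper": [0.003, 0.003, 0.003, 0.003, 0.003]
}}

```text
time_s: 16.38
eef_pos: [501.5, 166.2, 126.2]
tcp_rot: [-0.157, 3.089, -0.461]
force: [0.1, 0.8, -1.2]
gripper_width: 7.9
gripper_force: 50.2
```

Call:
{"method": "step_arm", "body": {
  "delta_rot": [
    [-1.8, 0, 0],
    [-3.6, 0, 0],
    [-5.4, 0, 0],
    [-7.2, 0, 0],
    [-9, 0, 0]
  ],
  "slide": [
    [0, -0.003, 0],
    [0, -0.006, 0],
    [0, -0.009, 0],
    [0, -0.012, 0],
    [0, -0.015, 0]
  ],
  "gripper": [0.003, 0.003, 0.003, 0.003, 0.003]
}}

```text
time_s: 16.8
eef_pos: [502.9, 151.7, 130.5]
tcp_rot: [-0.159, 3.123, -0.219]
force: [-0.2, 0.6, -1.7]
gripper_width: 8.0
gripper_force: 50.2
```

Call:
{"method": "step_arm", "body": {
  "delta_rot": [
    [-2, 0, 0],
    [-4.5, 0, 0],
    [-6.5, 0, 0],
    [-7.5, 0, 0],
    [-8, 0, 0]
  ],
  "slide": [
    [0, -0.0035, 0],
    [0, -0.0075, 0.0005],
    [0, -0.0105, 0.001],
    [0, -0.0125, 0.001],
    [0, -0.013, 0.001]
  ],
  "gripper": [0.003, 0.003, 0.003, 0.003, 0.003]
}}

```text
time_s: 17.22
eef_pos: [504.4, 137.6, 131.2]
tcp_rot: [0.156, -3.137, 0.003]
force: [0.8, 0.6, -1.7]
gripper_width: 8.3
gripper_force: 50.2
```

Call:
{"method": "step_arm", "body": {
  "delta_rot": [
    [0, 0, 0],
    [0, 0, 0],
    [0, 0, 0],
    [0, 0, 0],
    [0, 0, 0]
  ],
  "slide": [
    [0, 0, 0],
    [0, 0, 0],
    [0, 0, 0],
    [0, 0, 0],
    [0, 0, 0]
  ],
  "gripper": [0.003, 0.003, 0.003, 0.003, 0.003]
}}

```text
time_s: 17.63
eef_pos: [504.1, 139.8, 131.2]
tcp_rot: [0.161, -3.136, 0.002]
force: [0.1, 0.4, -2.5]
gripper_width: 7.8
gripper_force: 50.2
```

```bash
python3 - <<'E'
from h import *
from plant import eyes
s=check(); print("tip stand",RS.inv().apply(s["eef_pos"]-S0))
try: facefit("l5",a=-4.5,b=0,zlo=45,zhi=150)
except Exception as e: print(e)
c=eyes.calibration("wrist"); p,d=eyes.camera("wrist"); cv2.imwrite("pics/w5.png",p)
E
```

```text
t 17.63 pos err [-0.3  0.6 -1.1] rot err deg [-0.1  0.   0.1] F [ 0.1  0.4 -2.5] T [-0.02 -0.02 -0.01] w 7.8 gf 50.2 q [ 0.82  0.46 -1.37  1.86  0.48  1.23  0.97]
tip stand [  0.56109315   0.81708027 131.16152522]
l5 801 y=-5.6+0.0037x+0.002z lean 0.1 min [-71.8  -6.8  45.6] max [ 81.5  -3.9 149.2]
```

View pics/l5.png

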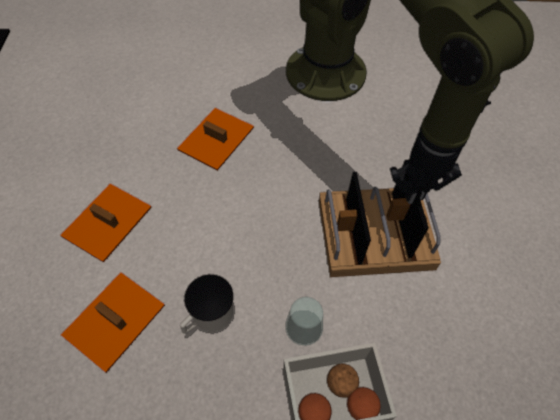

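The picture shows the lid upright over the slot at (410,220), lean 0.1°, centred to within a millimetre. Joint 3 is near its limit, so I'll lower in small steps and watch it.

Call:
{"method": "step_arm", "body": {
  "delta_rot": [
    [0, 0, 0],
    [0, 0, 0],
    [0, 0, 0],
    [0, 0, 0],
    [0, 0, 0]
  ],
  "slide": [
    [0, 0.0003, 0.001],
    [0, 0.0003, 0.003],
    [0, 0.0003, 0.005],
    [0, 0.0003, 0.007],
    [0, 0.0003, 0.008]
  ],
  "gripper": [0.003, 0.003, 0.003, 0.003, 0.003]
}}

```text
time_s: 18.15
eef_pos: [504.1, 139.1, 122.7]
tcp_rot: [0.159, -3.136, 0.003]
force: [0.2, -0.6, -1.1]
gripper_width: 8.1
gripper_force: 50.2
```

```bash
python3 - <<'E'
from h import *
p,q=load(); save(p+q.apply([0,.3,8]),q); s=check(); print("tip stand",RS.inv().apply(s["eef_pos"]-S0),s["q"][2])
E
```

```text
t 18.15 pos err [-0.3 -0.3 -1.5] rot err deg [-0.1  0.  -0. ] F [ 0.2 -0.6 -1.1] T [-0.01  0.   -0.01] w 8.1 gf 50.2 q [ 0.81  0.47 -1.36  1.86  0.49  1.21  0.97]
tip stand [  0.50456895   0.18178729 122.74407695] -1.3565330110222569
```

Call:
{"method": "step_arm", "body": {
  "delta_rot": [
    [0, 0, 0],
    [0, 0, 0],
    [0, 0, 0],
    [0, 0, 0],
    [0, 0, 0]
  ],
  "slide": [
    [0, 0, 0.001],
    [0, 0, 0.002],
    [0, 0, 0.0035],
    [0, 0, 0.005],
    [0, 0, 0.006]
  ],
  "gripper": [0.003, 0.003, 0.003, 0.003, 0.003]
}}

```text
time_s: 18.57
eef_pos: [504.2, 139.2, 117.0]
tcp_rot: [0.159, -3.137, 0.002]
force: [-0.4, -0.1, -1.1]
gripper_width: 8.1
gripper_force: 50.2
```

```bash
python3 - <<'E'
from h import *
p,q=load(); save(p+q.apply([0,0,6]),q); s=check(); print("tip stand",RS.inv().apply(s["eef_pos"]-S0),s["q"][2])
E
```

```text
t 18.57 pos err [-0.1 -0.2 -1.3] rot err deg [-0.1  0.  -0. ] F [-0.4 -0.1 -1.1] T [0.06 0.05 0.03] w 8.1 gf 50.2 q [ 0.8   0.47 -1.35  1.87  0.5   1.21  0.96]
tip stand [  0.6693099    0.2266172  116.98715164] -1.3480466502562212
```

Call:
{"method": "step_arm", "body": {
  "delta_rot": [
    [0, 0, 0],
    [0, 0, 0],
    [0, 0, 0],
    [0, 0, 0],
    [0, 0, 0]
  ],
  "slide": [
    [0, 0, 0.0015],
    [0, 0, 0.003],
    [0, 0, 0.0045],
    [0, 0, 0.006],
    [0, 0, 0.007]
  ],
  "gripper": [0.003, 0.003, 0.003, 0.003, 0.003]
}}

```text
time_s: 18.98
eef_pos: [504.2, 139.2, 109.9]
tcp_rot: [0.159, -3.136, 0.002]
force: [0.2, 0.7, -1.7]
gripper_width: 7.8
gripper_force: 50.2
```

```bash
python3 - <<'E'
from h import *
p,q=load(); save(p+q.apply([0,0,7]),q); s=check(); print("tip stand",RS.inv().apply(s["eef_pos"]-S0),s["q"][2])
E
```

```text
t 18.98 pos err [-0.2 -0.2 -1.3] rot err deg [-0.1  0.  -0. ] F [ 0.2  0.7 -1.7] T [ 0.02 -0.05 -0.04] w 7.8 gf 50.2 q [ 0.79  0.48 -1.34  1.88  0.51  1.19  0.95]
tip stand [  0.60829445   0.2559545  109.93859095] -1.3377584388735162
```

Call:
{"method": "step_arm", "body": {
  "delta_rot": [
    [0, 0, 0],
    [0, 0, 0],
    [0, 0, 0],
    [0, 0, 0],
    [0, 0, 0]
  ],
  "slide": [
    [0, 0, 0.0015],
    [0, 0, 0.003],
    [0, 0, 0.0045],
    [0, 0, 0.006],
    [0, 0, 0.007]
  ],
  "gripper": [0.003, 0.003, 0.003, 0.003, 0.003]
}}

```text
time_s: 19.4
eef_pos: [504.2, 139.2, 103.0]
tcp_rot: [0.159, -3.136, 0.002]
force: [-0.0, -0.1, -2.6]
gripper_width: 7.9
gripper_force: 50.2
```

Call:
{"method": "step_arm", "body": {
  "delta_rot": [
    [0, 0, 0],
    [0, 0, 0],
    [0, 0, 0],
    [0, 0, 0],
    [0, 0, 0]
  ],
  "slide": [
    [0, 0, 0.0005],
    [0, 0, 0.001],
    [0, 0, 0.0015],
    [0, 0, 0.002],
    [0, 0, 0.002]
  ],
  "gripper": [0.003, 0.003, 0.003, 0.003, 0.003]
}}

```text
time_s: 19.82
eef_pos: [504.2, 139.2, 101.1]
tcp_rot: [0.159, -3.137, 0.002]
force: [0.3, 0.7, -1.5]
gripper_width: 7.9
gripper_force: 50.2
```

```bash
python3 - <<'E'
from h import *
p,q=load(); save(p+q.apply([0,0,9]),q); s=check(); print("tip stand",RS.inv().apply(s["eef_pos"]-S0),s["q"][2])
E
```

```text
t 19.82 pos err [-0.1 -0.2 -1.2] rot err deg [-0.1  0.  -0. ] F [ 0.3  0.7 -1.5] T [-0.03  0.02 -0.02] w 7.9 gf 50.2 q [ 0.78  0.49 -1.32  1.89  0.52  1.18  0.95]
tip stand [  0.65237178   0.25529254 101.10900102] -1.3245138549332938
```

Expect floor contact near a tip height of 100.4.

Call:
{"method": "step_arm", "body": {
  "delta_rot": [
    [0, 0, 0],
    [0, 0, 0],
    [0, 0, 0],
    [0, 0, 0],
    [0, 0, 0]
  ],
  "slide": [
    [0, 0, 0.0003],
    [0, 0, 0.0006],
    [0, 0, 0.001],
    [0, 0, 0.001],
    [0, 0, 0.001]
  ],
  "gripper": [0.003, 0.003, 0.003, 0.003, 0.003]
}}

```text
time_s: 20.23
eef_pos: [504.5, 139.3, 100.5]
tcp_rot: [0.159, -3.137, 0.002]
force: [-1.0, -0.2, 2.1]
gripper_width: 8.2
gripper_force: 50.7
```

Call:
{"method": "step_arm", "body": {
  "delta_rot": [
    [0, 0, 0],
    [0, 0, 0],
    [0, 0, 0],
    [0, 0, 0],
    [0, 0, 0]
  ],
  "slide": [
    [0, 0, 0.0003],
    [0, 0, 0.0006],
    [0, 0, 0.001],
    [0, 0, 0.001],
    [0, 0, 0.001]
  ],
  "gripper": [0.003, 0.003, 0.003, 0.003, 0.003]
}}

```text
time_s: 20.65
eef_pos: [504.5, 139.5, 100.5]
tcp_rot: [0.159, -3.137, 0.003]
force: [-2.8, -1.3, 10.5]
gripper_width: 8.4
gripper_force: 52.0
```

Floor contact came at the expected height (100.5). Opening the gripper and retreating straight up.

Call:
{"method": "step_arm", "body": {
  "delta_rot": [
    [0, 0, 0],
    [0, 0, 0],
    [0, 0, 0],
    [0, 0, 0],
    [0, 0, 0]
  ],
  "slide": [
    [0, 0, -0.0005],
    [0, 0, -0.001],
    [0, 0, -0.001],
    [0, 0, -0.001],
    [0, 0, -0.001]
  ],
  "gripper": [0.007, 0.008, 0.01, 0.014, 0.02],
  "newtons": 20
}}

```text
time_s: 21.07
eef_pos: [504.1, 139.2, 99.9]
tcp_rot: [0.159, -3.136, 0.002]
force: [0.5, 0.3, -0.2]
gripper_width: 19.8
gripper_force: 0.0
```

Call:
{"method": "step_arm", "body": {
  "delta_rot": [
    [0, 0, 0],
    [0, 0, 0],
    [0, 0, 0],
    [0, 0, 0],
    [0, 0, 0]
  ],
  "slide": [
    [0, 0, 0],
    [0, 0, 0],
    [0, 0, 0],
    [0, 0, 0],
    [0, 0, 0]
  ],
  "gripper": [0.03, 0.03, 0.03, 0.03, 0.03]
}}

```text
time_s: 21.48
eef_pos: [504.2, 139.2, 100.1]
tcp_rot: [0.159, -3.137, 0.002]
force: [-0.5, 0.4, 0.4]
gripper_width: 30.1
gripper_force: 0.0
```

Call:
{"method": "step_arm", "body": {
  "delta_rot": [
    [0, 0, 0],
    [0, 0, 0],
    [0, 0, 0],
    [0, 0, 0],
    [0, 0, 0]
  ],
  "slide": [
    [0, 0, -0.004],
    [0, 0, -0.012],
    [0, 0, -0.022],
    [0, 0, -0.034],
    [0, 0, -0.046]
  ],
  "gripper": [0.03, 0.03, 0.03, 0.03, 0.03]
}}

```text
time_s: 21.9
eef_pos: [504.5, 139.7, 147.6]
tcp_rot: [0.159, -3.137, 0.002]
force: [-0.8, 0.2, -0.0]
gripper_width: 30.2
gripper_force: 0.0
```

```bash
python3 - <<'E'
from h import *
from plant import r
print(r.get_state()["q"].round(3)); facefit("l6",a=-4.5,b=0,zlo=45,zhi=150)
E
```

```text
[ 0.818  0.402 -1.343  1.838  0.416  1.237  1.023]
l6 788 y=-6.3+0.0005x+0.004z lean 0.2 min [-72.1  -7.2  45.8] max [ 81.5  -4.4 129.3]
```

View pics/l6.png

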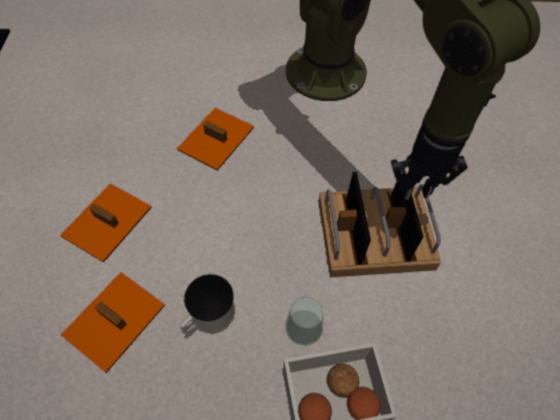

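The picture shows the lid standing upright in the slot at (408,225), lean 0.2°. The gripper is 20 mm clear, and the stored lid, mug and glass have not moved. Handing in.

```bash
python3 -c "
from plant import workorder
print(workorder.close_job())"
```

```text
the job is handed in; nothing more can be done
None
```

The loose lid is home, upright in the empty slot (lean about 0.2°) after being leaned on the hoop, released and re-gripped by its top edge. The stored lid, mug and glass were left where they stood, and the job was handed in at about 22 s.

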